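# Swing the clamp arm over the bushing and lock it

### The arm

A 6-joint arm with a two-finger parallel gripper is mounted at the origin on the work surface. World frame = base frame: x ahead of the robot, y to its left, z up, the work surface at z = 0. Lengths are in m, angles in rad, forces in N, time in s.
With the tool pointing down it reaches from about 0.35 to 0.725 m from the base axis. Payload 4.3 kg.
Tool frame: the origin (TCP) lies at the very end of the fingers, on their centre line; the grasp point (between the pads) lies r.grasp_offset behind it (r.grasp_offset is the distance from the TCP to the grasp point, in m); z points along the fingers, x is the direction in which the jaws open and shut, and the axes are right-handed (so a half turn about z gives the same grasp; the last joint's range is limited). The gripper opens to 85 mm and grips with 20 to 120 N. Pads are 22 mm wide; open, the fingers measure 114 mm over their backs; the gripper's body (76 mm by 85 mm) begins 54 mm behind the grasp point. The pads swing forward as they close: fully open they stand 13 mm farther back than shut.
Start: joints at [1.101, 0.377, 0.081, 1.274, 0, 1.46], TCP at [0.202, 0.538, 0.231] pointing down, gripper open.
Joint ranges: [-2.72, 2.72], [-0.84, 1.66], [-1.02, 1.22], [-1.77, 2.12], [-1.37, 1.28], [-3.14, 3.14]. Speed limits (rad/s): [2.57, 2.57, 3.14, 3.14, 3.14, 3.14].

### API

Orientations are given as a rotation vector (axis times angle).
In Python, from rig import r gives the robot as it stands.
- The arm moves only by the shell command python3 -m jog 'ROWS' [FORCE]. ROWS is JSON, one flat list of numbers, 7 for each row, row after row: the turn, a rotation vector about the tool's x, y, z in degrees, then the shift along the tool's x, y, z in cm, then the finger opening in cm, from 0 to 8.54. A call has 1 to 8 rows; each row shifts and turns the pose as measured when the row begins, along the tool's axes as they then stand; what a row does not reach is not made up. A row lasts 1/8 s, in which the tool goes at most 62.5 mm and 10.7 degrees, less where a joint would pass 70% of its speed; a pose out of reach is approached as far as the arm can. A call is refused whole if a number of a shift passes 6.25 or a number of a turn 10.7, either way. A call with a gripper value outside its range is refused whole. The fingers move at their own pace and stop on an object; FORCE is the grip in N (left out, the last holds). Time passes only in rows, so rows that do not move let the fingers close. It gives the time, the measured TCP pose, the force and the opening at its end, in the units of the state.
- r.get_obs(): the state, without advancing time (a new reading comes with each control period).
- r.camera(name): name is "side" or "top"; returns a dict with "pixels" (420x560x3 uint8, red, green, blue), "vertical_fov" (degrees; the focal length in pixels is half the picture's height over the tangent of half this angle, whatever the lens; pixels are square), "cx", "cy" (the principal point, pixels), "world_from_camera" (4x4, takes a point from camera to world coordinates). Camera axes: x right, y up, looking along -z (the intrinsics and any distortion apply to the point x, -y, -z); pixel columns grow to the right and rows downward; lengths in m; the calibration is good to about 2 mm. A picture is of the moment at which its call begins. There is no depth.
- r.hand_in(): hands the job in, once; it reports no verdict.
The state is a dict: "time": time; "qpos": joint angles; "qd": joint speeds; "effort": joint torques, N m; "tcp_pos": TCP position; "ee_rot": TCP orientation; "ft_force": force on the tool from outside, world axes, zero at the start; "wrist_torque": the same for the moment, N m; "finger_gap": opening from 0.0 (shut) to 1.0 (fully open).
Only numpy, scipy, OpenCV 4.12 (cv2) and the standard library are available. Lean on these libraries where they do the work, as an engineer would, in place of code of your own. Each camera call takes 0.05 s, during which the arm holds its last target.

### The job

With a fingertip, gently push the clamp fixture's swing arm round until its rubber pad is squarely over the bushing, the steel ring with the hole through it, so that the whole pad is above the ring. Then, with the arm left there, gently push the lever of the locking unit beside the fixture counter-clockwise, seen from above, until it reaches its stop. Grip nothing, and leave the workpieces in their nests and the things on the bench where they are.

Things in the scene. Friction and masses are not known exactly. Their poses are not given: they have to be found in the camera images.
- fixture: Fixed clamp fixture: aluminium plate 215 x 300 x 12 mm, yaw differs. Origin on the vertical pivot axis of its swing arm, at table height, z up. Four black nests (58 mm wide, rims 22 mm above table) lie 120 mm from the axis at 0.5 and 1.1 rad to either side of its -x, which points towards the robot. Plate: 165 mm to -x, 50 mm to +x, 150 mm to each y. Pivot cap 90 mm high.
- clamp_arm (a joint): Swing arm's angle q, rad, positive counter-clockwise from above: it points along (-cos q, -sin q) in the fixture's frame; stops at -1.45 and 1.45. Turns under about 1.5 N near its end, stays where left. Level steel bar 20 mm wide, reaching 170 mm from the axis, sides 58 to 80 mm above table, 12 mm clear of the workpieces; 26 mm round boss with screw head at 120 mm.
- clamp_pad (a point): Centre of the underside of the arm's round rubber pad, 22 mm in diameter, under the boss, 120 mm from the pivot axis and 51 mm above the table (5 mm above the tops of the workpieces).
- clamp_end (a point): Middle of the end face of the swing arm, 170 mm from the pivot axis, 69 mm above the table.
- lock_unit: Locking unit: a grey box 75 x 75 x 45 mm on a 100 x 95 x 6 mm foot, fixed to the table left or right of the fixture, yaw differs. Origin on the lever's vertical axis, at table height; z up; the lever is on its -x side, towards the robot. All but the lever ends 52 mm above the table (lever hub and screw 80 mm).
- lock_lever (a joint): Lock lever's angle q, rad: 0 to 0.35 unlocked, 1.3 locked at its stop. Counter-clockwise from above: it points along (-cos(q-0.65), -sin(q-0.65)) in the unit's frame, so it is pushed from its +y side towards -y. Dark steel bar 16 mm wide, 95 mm long from the axis, sides 54 to 74 mm above table. Moves under about 1.5 N near its end, stays where left.
- lever_end (a point): Middle of the end face of the lock lever, 95 mm from its axis, 64 mm above the table.
- bushing_mid (a point): Half-way up the middle of the bushing: a plain steel ring 44 mm in diameter and 34 mm tall with an open 22 mm hole right through it; the only workpiece with a hole. Stands loose in one of the four nests (which one differs) on the plate, its top 46 mm above the table.
- hex_block_mid (a point): Half-way up the middle of a solid steel hexagonal block, 44 mm across its corners, 34 mm tall. Stands loose in one of the four nests (which one differs) on the plate, its top 46 mm above the table.
- square_block_mid (a point): Half-way up the middle of a solid steel square block, 31 x 31 mm, 34 mm tall. Stands loose in one of the four nests (which one differs) on the plate, its top 46 mm above the table.
- stepped_pin_mid (a point): Half-way up the middle of a steel stepped pin: a 44 mm disc 16 mm thick with a 14 mm pin standing on it, 34 mm tall in all. Stands loose in one of the four nests (which one differs) on the plate, its top 46 mm above the table.
- screwdriver: A loose screwdriver lying on the table on the robot's side of the fixture. A bystander.
- wrench: A loose wrench lying on the table on the robot's side of the fixture. A bystander.
- oil_bottle: A small white bottle, 44 mm in diameter and 110 mm tall, standing beyond the left end of the fixture. A bystander.
Things that resemble listed ones, but are neither listed nor needed, are in the scene too. Leave any orange look-alike of the lock_unit alone.

How it is judged:
By the outcome, as a careful person would: the job done as asked, in the order asked, and still so for the second after the job is handed in, with the robot touching nothing.
It also fails if it takes over 64 s, if anything falls off the work surface, if the arm or the gripper's body presses on something with over 40 N, if the wrist force passes 120 N, or if a joint passes its speed limit or range.

## Working session

There is one attempt and no reset: what is moved stays moved. The work goes in short steps, Python scripts to look and compute and a shell command to move; the robot and the scene stay as the last step left them, time stands still between calls to the robot, and variables do not carry over. Pictures are saved under pics/ and viewed, and the job is handed in when it is done.

```bash
ls; mkdir -p pics; python3 - <<'E'
from rig import r
import cv2,json,numpy as np
for n in("top","side"):
    c=r.camera(n); cv2.imwrite(f"pics/{n}0.png",c["pixels"][:,:,::-1])
    print({k:(np.round(v,4).tolist() if k!="vertical_fov" else v) for k,v in c.items() if k!="pixels"})
print(r.get_obs())
E
```

```text
pics
{'vertical_fov': 51.47066092640383, 'cx': 284.3024, 'cy': 208.5015, 'world_from_camera': [[0.0106, 0.9849, -0.1728, 0.3345], [-0.9999, 0.0083, -0.014, 0.1539], [-0.0123, 0.1729, 0.9849, 1.1932], [0.0, 0.0, 0.0, 1.0]]}
{'vertical_fov': 47.061061972448556, 'cx': 283.9667, 'cy': 208.0878, 'world_from_camera': [[0.931, 0.2757, -0.2392, 0.2079], [-0.3649, 0.6924, -0.6224, -0.6253], [-0.006, 0.6668, 0.7453, 1.0403], [0.0, 0.0, 0.0, 1.0]]}
{'time': 0.1, 'qpos': array([1.10072513e+00, 3.78019718e-01, 7.97654563e-02, 1.27441139e+00,
       3.36174161e-05, 1.46052539e+00]), 'qd': array([-2.07791463e-03,  3.50136156e-04,  3.75072817e-03, -3.83748637e-05,
        7.52439935e-04,  3.60015231e-04]), 'effort': array([ 1.73970711e-03, -4.64693320e+01,  2.70582479e+01,  1.20480603e-02,
       -9.84702206e-05, -2.22419800e-06]), 'tcp_pos': array([0.20214968, 0.53766265, 0.23043966]), 'ee_rot': array([ 2.58236936,  1.78761599, -0.00260794]), 'ft_force': array([ 0.79810535,  0.67473354, -0.31643066]), 'wrist_torque': array([-0.04214184,  0.00830754,  0.00560621]), 'finger_gap': 0.996712898384621}
```

View pics/top0.png

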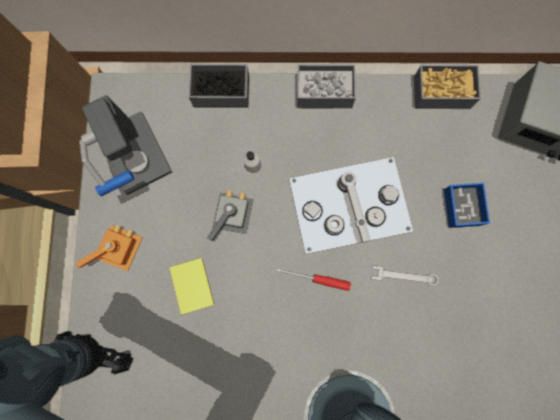

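View pics/side0.png

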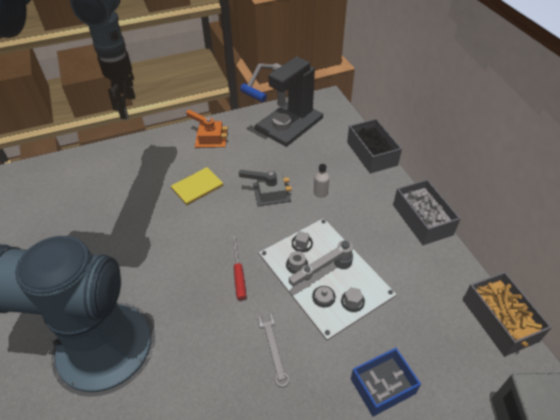

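Top view: fixture near (350,205) with its swing arm from the pivot (348,180) to (363,240). The grey lock unit is at (232,210) with its lever end at (212,238). The orange look-alike is at (118,247), to be left alone.

```bash
cat > h.py <<'E'
import numpy as np
def cast(c,uv,z):
    W=np.array(c["world_from_camera"]);f=210/np.tan(np.radians(c["vertical_fov"]/2))
    d=W[:3,:3]@np.array([(uv[0]-c["cx"])/f,-(uv[1]-c["cy"])/f,-1]);o=W[:3,3]
    return o+d*(z-o[2])/d[2]
def proj(c,p):
    W=np.array(c["world_from_camera"]);f=210/np.tan(np.radians(c["vertical_fov"]/2))
    q=W[:3,:3].T@(np.array(p)-W[:3,3]);return np.array([c["cx"]+f*q[0]/-q[2],c["cy"]-f*q[1]/-q[2]])
def crop(c,u,v,w,h,s,path):
    import cv2
    im=np.ascontiguousarray(c["pixels"][v:v+h,u:u+w,::-1])
    cv2.imwrite(path,cv2.resize(im,None,fx=s,fy=s,interpolation=cv2.INTER_CUBIC))
E
python3 - <<'E'
from rig import r
from h import *
c=r.camera("top");crop(c,285,150,130,105,6,"pics/fix.png");crop(c,195,175,70,75,7,"pics/lock.png")
c=r.camera("side");crop(c,255,215,145,125,5,"pics/fixs.png")
E
```

```text
(no output)
```

View pics/fix.png

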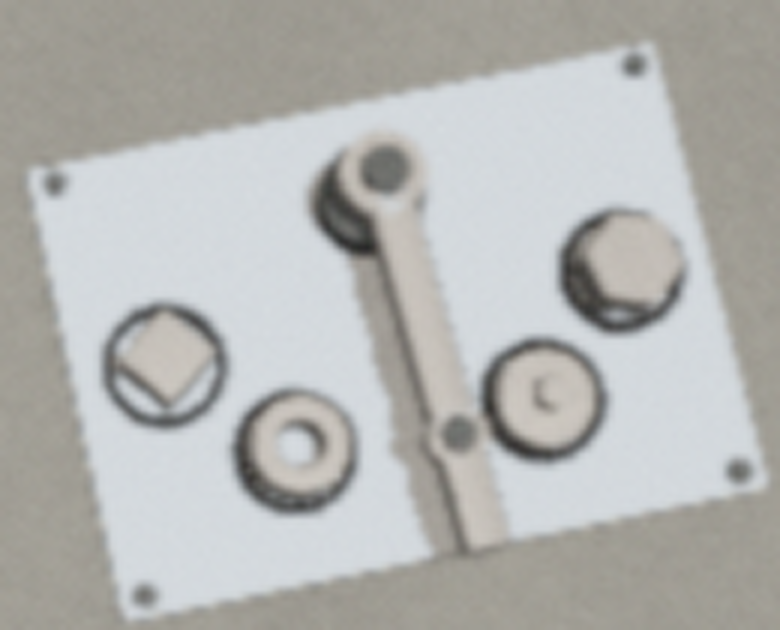

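View pics/lock.png

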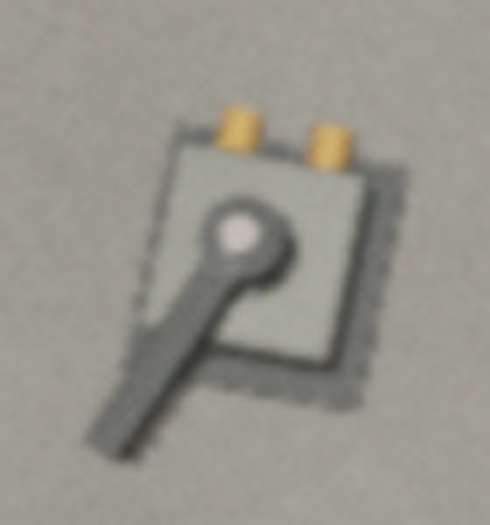

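View pics/fixs.png

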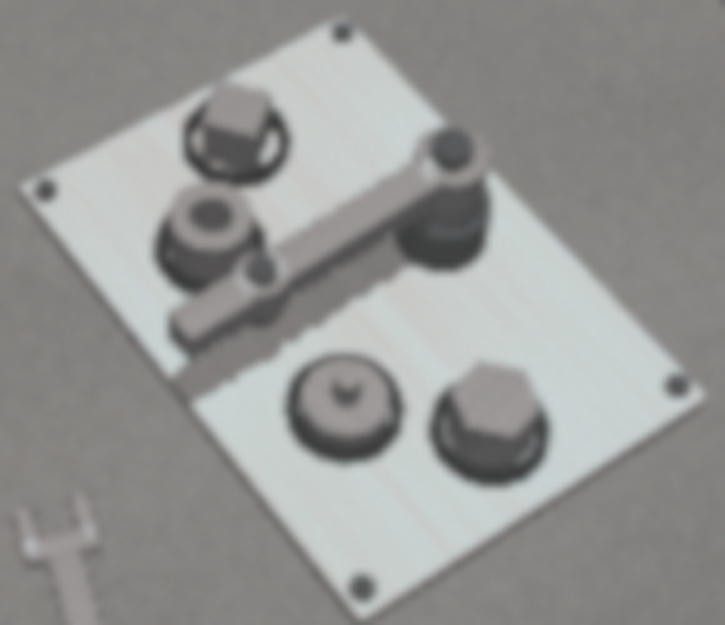

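```bash
python3 - <<'E'
from rig import r
from h import *
np.set_printoptions(precision=4,suppress=True)
t=r.camera("top");s=r.camera("side")
T=lambda x,y:((x+.5)/6-.5+285,(y+.5)/6-.5+150)
S=lambda x,y:((x+.5)/5-.5+255,(y+.5)/5-.5+215)
L=lambda x,y:((x+.5)/7-.5+195,(y+.5)/7-.5+175)
P={}
for n,a,b,z in [("pivot",(386,165),(453,147),.09),("boss",(459,434),(262,270),.085),("bush",(300,444),(210,214),.046),
  ("cBL",(125,620),(20,188),.012),("cTL",(30,170),(342,15),.012),("cTR",(655,42),(705,398),.012),("cBR",(768,490),(362,620),.012),
  ("sq",(165,355),(240,108),.046),("hex",(633,258),(497,398),.046),("end",(484,548),(178,330),.08)]:
    A=cast(t,T(*a),z);B=cast(s,S(*b),z);P[n]=(A+B)/2;print(n,A,B)
x=(P["cTL"]+P["cTR"]-P["cBL"]-P["cBR"])[:2];y=(P["cBL"]+P["cTL"]-P["cBR"]-P["cTR"])[:2]
print("size",np.linalg.norm(x)/2,np.linalg.norm(y)/2)
yx=np.arctan2(x[1],x[0]);yy=np.arctan2(-y[0],y[1]);yaw=(yx+yy)/2;print("yaws",yx,yy)
ex=np.array([np.cos(yaw),np.sin(yaw)]);ey=np.array([-ex[1],ex[0]])
c=sum(P[k][:2] for k in("cBL","cTL","cTR","cBR"))/4
o=c+ex*.0575;print("origin from plate",o,"pivot",P["pivot"][:2])
for k in("boss","bush","sq","hex","end","pivot"):
    d=P[k][:2]-o;a,b=d@ex,d@ey;print(k,"r",np.hypot(a,b),"q",np.arctan2(-b,-a))
h=cast(t,L(239,234),.08);e=cast(t,L(108,450),.074);print("lock",h,e,np.linalg.norm(e-h))
# foot/box yaw: box top corners z .051
bx=[cast(t,L(*p),.051) for p in((180,145),(368,180),(330,362))];print(bx)
for n,p,z in(("screwL",(278,270),0.),("screwR",(350,288),0.02),("wr",(376,278),0),("bottle",(251,155),.11)):print(n,cast(t,p,z))
E
```

```text
pivot [0.6124 0.0025 0.09  ] [0.6102 0.0011 0.09  ]
boss [ 0.4957 -0.0275  0.085 ] [ 0.4948 -0.0284  0.085 ]
bush [0.4963 0.0363 0.046 ] [0.4956 0.0371 0.046 ]
cBL [0.4204 0.1123 0.012 ] [0.4184 0.1125 0.012 ]
cTL [0.6284 0.1569 0.012 ] [0.6267 0.1595 0.012 ]
cTR [ 0.6921 -0.1345  0.012 ] [ 0.6895 -0.1332  0.012 ]
cBR [ 0.4819 -0.1787  0.012 ] [ 0.4829 -0.1785  0.012 ]
sq [0.5357 0.096  0.046 ] [0.5363 0.0947 0.046 ]
hex [ 0.5815 -0.1131  0.046 ] [ 0.5816 -0.113   0.046 ]
end [ 0.4475 -0.038   0.08  ] [ 0.4461 -0.0421  0.08  ]
size 0.2131574705841709 0.2982779826651868
yaws 0.21392933055349894 0.21317692389602255
origin from plate [0.6112 0.0017] pivot [0.6113 0.0018]
boss r 0.1197123179312426 q 0.03729485695807023
bush r 0.120500470850067 q -0.5082672030061453
sq r 0.1200485528292646 q -1.1075071825658744
hex r 0.11857321285841084 q 1.1043246098852617
end r 0.1696482776621175 q 0.035190520000429465
pivot r 0.00011942505601600844 q -2.5565166143304547
lock [0.5299 0.3142 0.08  ] [0.4497 0.3608 0.074 ] 0.09300984178897526
[array([0.5695, 0.3422, 0.051 ]), array([0.5564, 0.2697, 0.051 ]), array([0.4862, 0.2823, 0.051 ])]
screwL [0.3743 0.1862 0.    ]
screwR [ 0.3284 -0.0054  0.02  ]
wr [ 0.3556 -0.0786  0.    ]
bottle [0.6641 0.2568 0.11  ]
```

Candidates for the bushing: (334,225), the ring with a hole; (376,216), the stepped pin; (312,210), the square; (389,194), the hex. I choose (334,225): the crops show an open hole and it checks at r = 0.1205, q = -0.508. The fixture sizes, radii and two views agree within about 2 mm. The arm is at q ≈ 0.036 and the lever at q ≈ 0.30. The lock unit is the grey one at (232,210), not the orange one.

```bash
cat >> h.py <<'E'
from scipy.spatial.transform import Rotation as Ro
def plan(r,p,push=None):
    """shift in tool axes cm to world point p; turn about tool z (deg) to bring the nearest of tool +-y (or x) along push angle"""
    o=r.get_obs();R=Ro.from_rotvec(o["ee_rot"]).as_matrix()
    print("t",round(o["time"],2),"tcp",o["tcp_pos"].round(4),"F",o["ft_force"].round(2),"gap",round(o["finger_gap"],3),"q",o["qpos"].round(2))
    print("x",R[:,0].round(3),"y",R[:,1].round(3),"z",R[:,2].round(3))
    print("shift cm",(100*R.T@(np.array(p)-o["tcp_pos"])).round(2))
    if push is not None:
        for n,k in(("x",0),("y",1)):
            a=np.degrees(push-np.arctan2(R[1,k],R[0,k]));a=(a+90)%180-90;print("turn about tool z so",n,"is on push line:",round(-a,1))
E
python3 - <<'E'
from rig import r
from h import *
print(r.grasp_offset)
qf=0.2135-.508
print("push dir",np.degrees(qf-np.pi/2+np.pi))
plan(r,[.44,-.09,.2],qf+np.pi/2)
E
```

```text
0.0187
push dir 73.12639293339726
t 0.3 tcp [0.2024 0.538  0.231 ] F [-0.43 -0.45  0.41] gap 1.0 q [1.1  0.38 0.08 1.27 0.   1.46]
x [ 0.352  0.936 -0.001] y [ 0.936 -0.352 -0.   ] z [-0.    -0.001 -1.   ]
shift cm [-50.41  44.36   3.13]
turn about tool z so x is on push line: -3.7
turn about tool z so y is on push line: 86.3
```

```bash
python3 -m jog '[0,0,-3.7,0,0,0,0, 0,0,0,-4.2,3.7,0,0, 0,0,0,-4.2,3.7,0,0, 0,0,0,-4.2,3.7,0,0, 0,0,0,-4.2,3.7,0,0, 0,0,0,-4.2,3.7,0,0, 0,0,0,-4.2,3.7,0,0, 0,0,0,-4.2,3.7,0,0]'; python3 - <<'E'
from rig import r
from h import *
plan(r,[.44,-.09,.2],.2135-.508+np.pi/2)
E
```

```text
time: 1.3
tcp_pos: [0.3701, 0.1756, 0.2306]
ee_rot: [2.513, 1.883, 0.006]
ft_force: [1.0, -0.5, -0.1]
finger_gap: -0.002
t 1.3 tcp [0.3701 0.1756 0.2306] F [ 1.02 -0.47 -0.12] gap -0.002 q [ 0.29  0.04 -0.35  1.18  0.    0.57]
x [0.28  0.96  0.002] y [ 0.96  -0.28   0.003] z [ 0.004  0.001 -1.   ]
shift cm [-23.54  14.15   3.05]
turn about tool z so x is on push line: 0.6
turn about tool z so y is on push line: -89.4
```

```bash
python3 -m jog '[0,0,0.6,-4.2,2.9,0,0, 0,0,0,-4.2,2.9,0,0, 0,0,0,-4.2,2.9,0,0, 0,0,0,-4.2,2.9,0,0, 0,0,0,-4.0,2.4,0,0, 0,0,0,-2,1.2,2,0,0,0,0,0,0,0,0]'; python3 - <<'E'
from rig import r
from h import *
plan(r,[.459,-.085,.062],.2135-.508+np.pi/2)
E
```

```text
time: 2.17
tcp_pos: [0.4533, -0.0995, 0.2115]
ee_rot: [2.526, 1.859, 0.013]
ft_force: [-0.8, 0.1, 1.0]
finger_gap: 0.003
t 2.17 tcp [ 0.4533 -0.0995  0.2115] F [-0.83  0.06  0.97] gap 0.003 q [-0.36  0.15 -0.27  1.14  0.   -0.05]
x [0.298 0.955 0.004] y [ 0.955 -0.298  0.009] z [ 0.01   0.001 -1.   ]
shift cm [ 1.5  -0.02 14.96]
turn about tool z so x is on push line: -0.4
turn about tool z so y is on push line: 89.6
```

```bash
python3 -m jog '[0,0,0,0.3,0.2,4,0, 0,0,0,0.2,0.2,4,0, 0,0,0,0,0,4,0, 0,0,0,0,0,2.6,0, 0,0,0,0,0,0.3,0, 0,0,0,0,0,0,0]'; python3 - <<'E'
from rig import r
from h import *
plan(r,[.459,-.085,.062],.2135-.508+np.pi/2)
for n in("top","side"):
    c=r.camera(n);u=proj(c,[.5,-.03,.05]);crop(c,int(u[0])-80,int(u[1])-60,160,120,5,f"pics/a_{n}.png")
E
```

```text
time: 2.92
tcp_pos: [0.4632, -0.0916, 0.0642]
ee_rot: [2.518, 1.863, 0.022]
ft_force: [-0.5, 0.1, 0.6]
finger_gap: 0.002
t 2.92 tcp [ 0.4632 -0.0916  0.0642] F [-0.52  0.09  0.6 ] gap 0.002 q [-0.33  0.29 -0.51  0.76  0.01 -0.04]
x [0.293 0.956 0.006] y [ 0.956 -0.293  0.016] z [ 0.017  0.001 -1.   ]
shift cm [ 0.51 -0.6   0.21]
turn about tool z so x is on push line: -0.1
turn about tool z so y is on push line: 89.8
```

View pics/a_side.png

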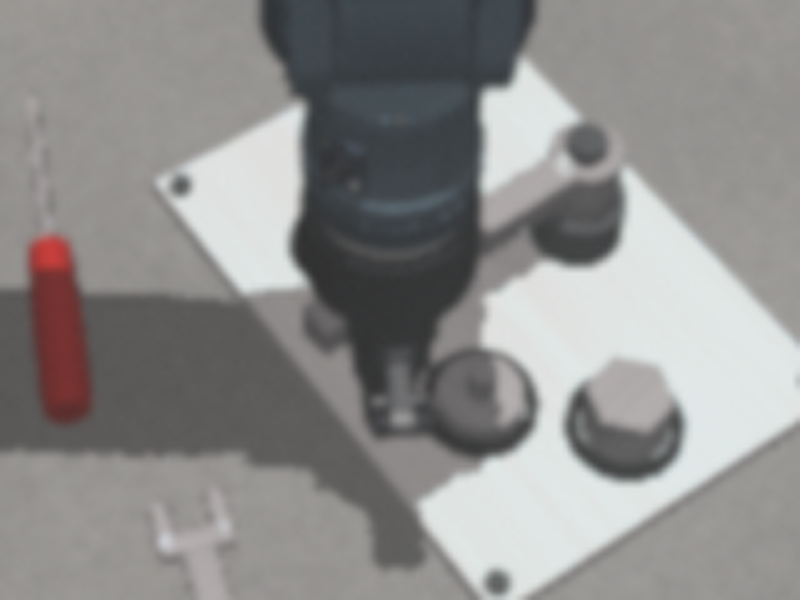

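View pics/a_top.png

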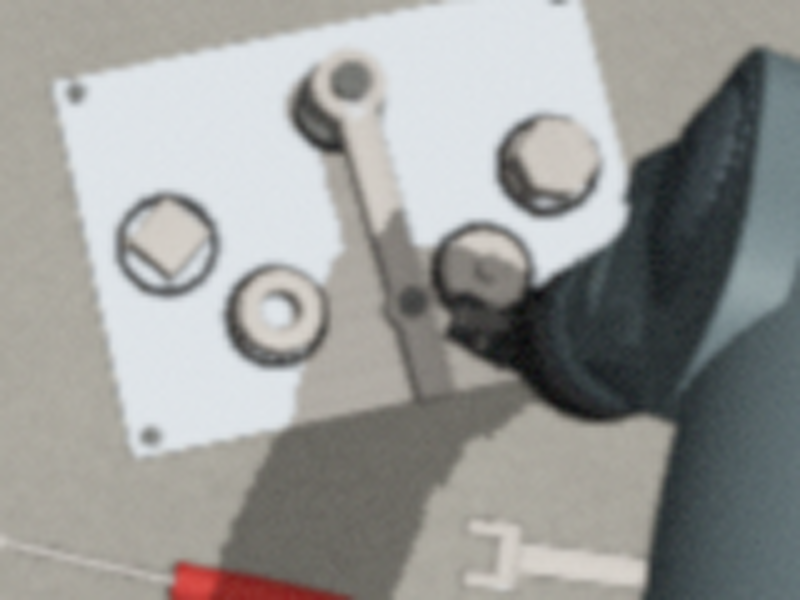

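```bash
python3 -m jog '[0,0,0,0.8,-0.34,0.1,0, 0,0,0,0.8,-0.34,0.1,0, 0,0,0,0.8,-0.34,0,0, 0,0,0,0.8,-0.34,0,0, 0,0,0,0.7,-0.34,0,0, 0,0,0,0.7,-0.3,0,0]'; python3 - <<'E'
from rig import r
from h import *
plan(r,[.455,.0237,.062],.2135-.508+np.pi/2)
for n in("top",):
    c=r.camera(n);u=proj(c,[.5,-.0,.05]);crop(c,int(u[0])-80,int(u[1])-60,160,120,5,f"pics/b_{n}.png")
E
```

```text
time: 3.78
tcp_pos: [0.4589, -0.0401, 0.0646]
ee_rot: [2.515, 1.858, 0.024]
ft_force: [-0.9, -1.5, 0.6]
finger_gap: -0.0
t 3.77 tcp [ 0.4589 -0.0401  0.0646] F [-0.94 -1.53  0.6 ] gap -0.0 q [-0.23  0.26 -0.55  0.74  0.    0.07]
x [0.294 0.956 0.004] y [ 0.956 -0.294  0.021] z [ 0.021 -0.003 -1.   ]
shift cm [ 5.98 -2.25  0.23]
turn about tool z so x is on push line: -0.2
turn about tool z so y is on push line: 89.8
```

View pics/b_top.png

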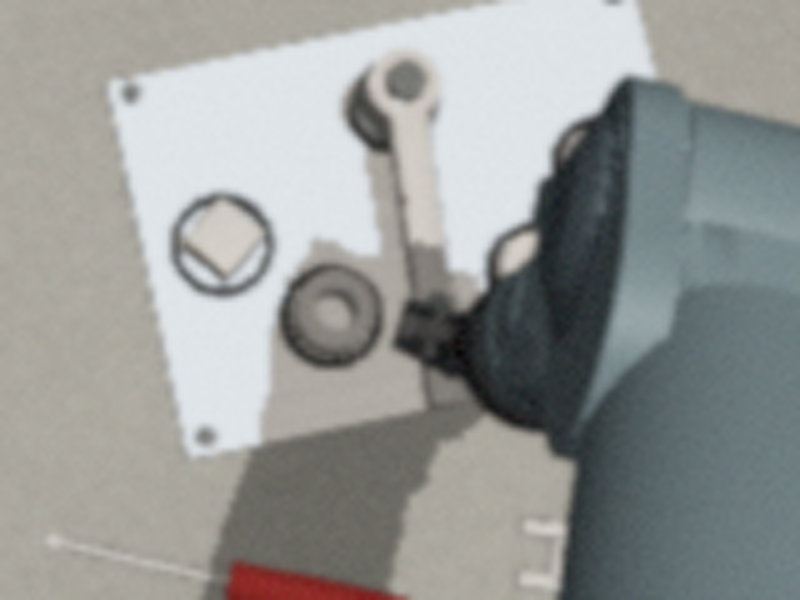

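```bash
python3 -m jog '[0,0,0,0.9,-0.36,0.1,0, 0,0,0,0.9,-0.36,0,0, 0,0,0,0.9,-0.36,0,0, 0,0,0,0.8,-0.32,0,0, 0,0,0,0.7,-0.3,0,0]'; python3 - <<'E'
from rig import r
from h import *
plan(r,[.455,.0237,.062],.2135-.508+np.pi/2)
for n in("top","side"):
    c=r.camera(n);u=proj(c,[.5,-.0,.05]);crop(c,int(u[0])-80,int(u[1])-60,160,120,5,f"pics/c_{n}.png")
E
```

```text
time: 4.45
tcp_pos: [0.4563, 0.0087, 0.0638]
ee_rot: [2.513, 1.858, 0.029]
ft_force: [0.5, -1.6, -0.5]
finger_gap: 0.002
t 4.45 tcp [0.4563 0.0087 0.0638] F [ 0.49 -1.65 -0.49] gap 0.002 q [-0.12  0.25 -0.56  0.73  0.    0.18]
x [0.293 0.956 0.005] y [ 0.956 -0.293  0.024] z [ 0.024 -0.002 -1.   ]
shift cm [ 1.4  -0.57  0.18]
turn about tool z so x is on push line: -0.2
turn about tool z so y is on push line: 89.8
```

View pics/c_top.png

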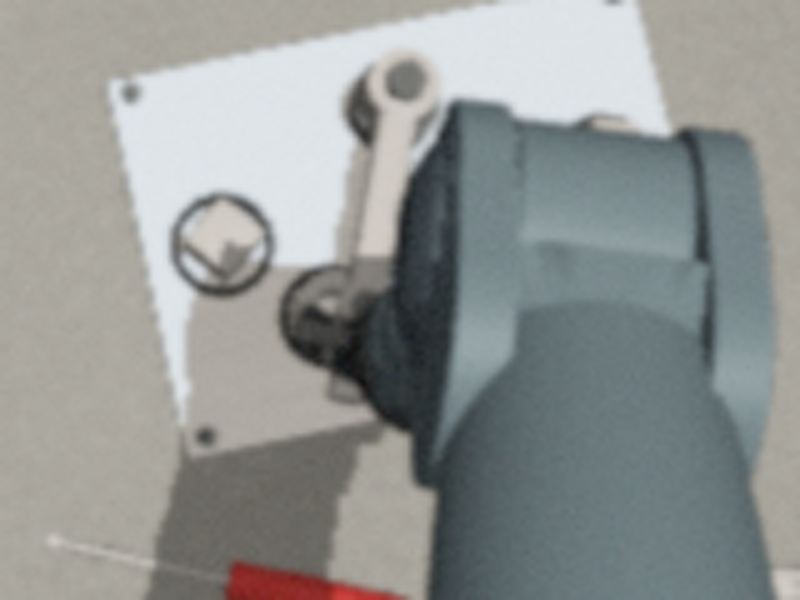

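```bash
cat >> h.py <<'E'
def armq(c,uv,z=.08):
    p=cast(c,uv,z)[:2]-np.array([.6112,.0017]);return np.hypot(*p), np.arctan2(-p[1],-p[0])-.2135
E
python3 - <<'E'
from rig import r
from h import *
c=r.camera("top");u=proj(c,[.5,0,.05]);a,b=int(u[0])-80,int(u[1])-60;print(a,b)
for p in((343,391),(378,250)): print(armq(c,((p[0]+.5)/5-.5+a,(p[1]+.5)/5-.5+b)))
E
```

```text
268 162
(np.float64(0.16516560222430274), np.float64(-0.42315320797036293))
(np.float64(0.0895893527767352), np.float64(-0.38806417889042))
```

View pics/c_side.png

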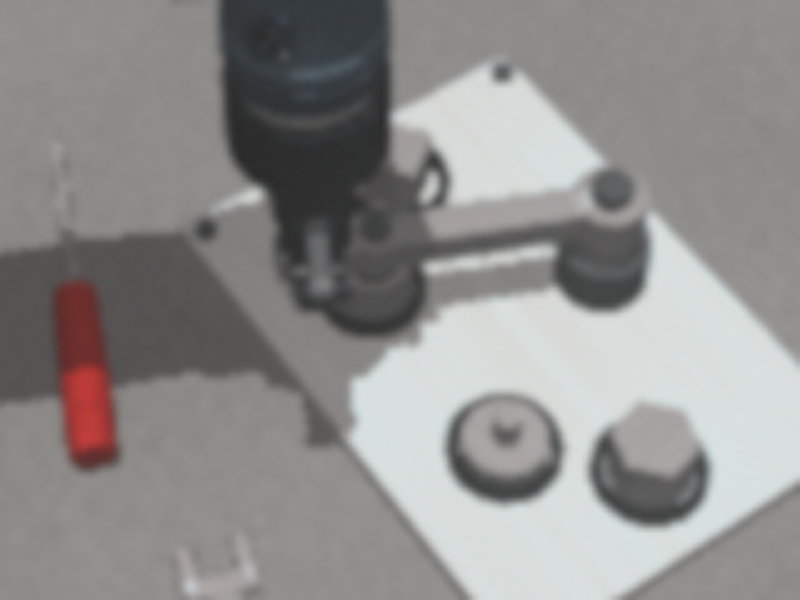

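```bash
python3 -m jog '[0,0,0,0.6,-0.2,0.1,0, 0,0,0,0.5,-0.2,0,0, 0,0,0,0.2,-0.1,0,0, 0,0,0,0,0,0,0]'; python3 - <<'E'
from rig import r
from h import *
plan(r,[.455,.0237,.062],.2135-.508+np.pi/2)
for n in("top","side"):
    c=r.camera(n);u=proj(c,[.5,-.0,.05]);crop(c,int(u[0])-80,int(u[1])-60,160,120,5,f"pics/d_{n}.png");print(int(u[0])-80,int(u[1])-60)
E
```

```text
time: 5.1
tcp_pos: [0.4547, 0.023, 0.0625]
ee_rot: [2.514, 1.858, 0.027]
ft_force: [0.6, -0.2, -0.0]
finger_gap: 0.0
t 5.1 tcp [0.4547 0.023  0.0625] F [ 0.6  -0.22 -0.04] gap 0.0 q [-0.09  0.25 -0.56  0.73  0.    0.21]
x [0.293 0.956 0.005] y [ 0.956 -0.293  0.023] z [ 0.023 -0.002 -1.   ]
shift cm [0.08 0.01 0.05]
turn about tool z so x is on push line: -0.2
turn about tool z so y is on push line: 89.8
268 162
223 207
```

View pics/d_top.png

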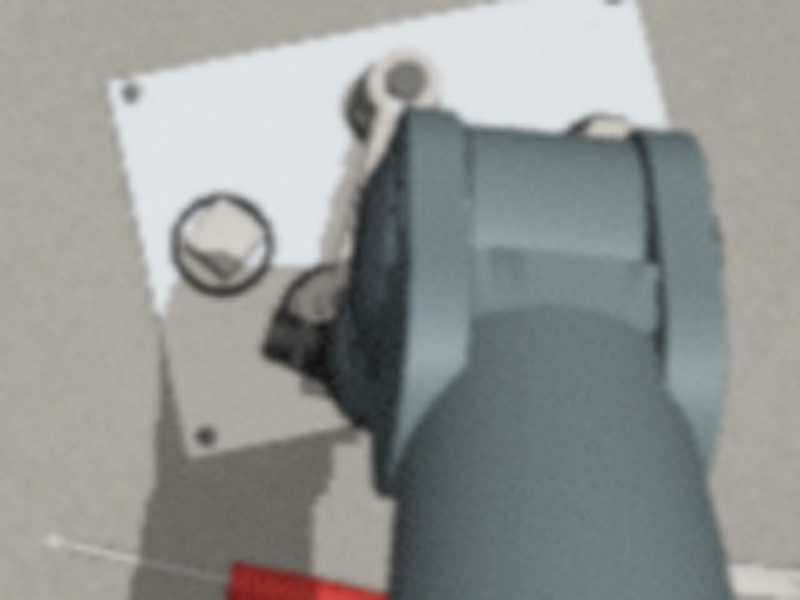

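View pics/d_side.png

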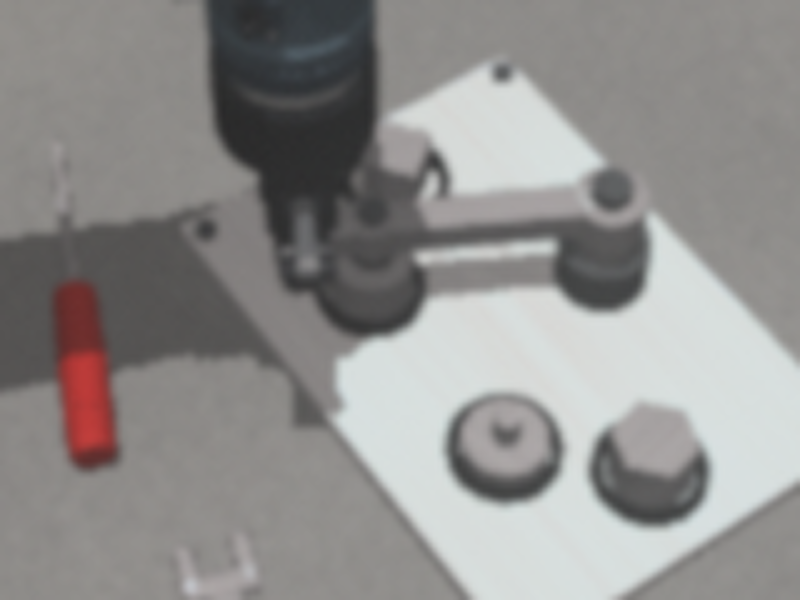

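```bash
python3 - <<'E'
from rig import r
from h import *
c=r.camera("side")
for p in((374,208),): print(armq(c,((p[0]+.5)/5-.5+223,(p[1]+.5)/5-.5+207),.085))
E
python3 -m jog '[0,0,0,-1.5,0,0,0, 0,0,0,-2.5,0,0,0, 0,0,0,0,0,-5,0, 0,0,0,0,0,-6,0, 0,0,0,-6,0,-4,0, 0,0,0,-6,0,0,0,0,0,0,-6,0,0,0]'
python3 - <<'E'
from rig import r
from h import *
for n in("top","side"):
    c=r.camera(n);u=proj(c,[.5,-.0,.05]);crop(c,int(u[0])-80,int(u[1])-60,160,120,5,f"pics/e_{n}.png");print(int(u[0])-80,int(u[1])-60)
E
```

```text
(np.float64(0.11952054600225487), np.float64(-0.5070386261062975))
time: 6.12
tcp_pos: [0.3854, -0.1857, 0.2095]
ee_rot: [2.508, 1.867, 0.022]
ft_force: [0.6, -0.2, 0.2]
finger_gap: 0.0
268 162
223 207
```

View pics/e_top.png

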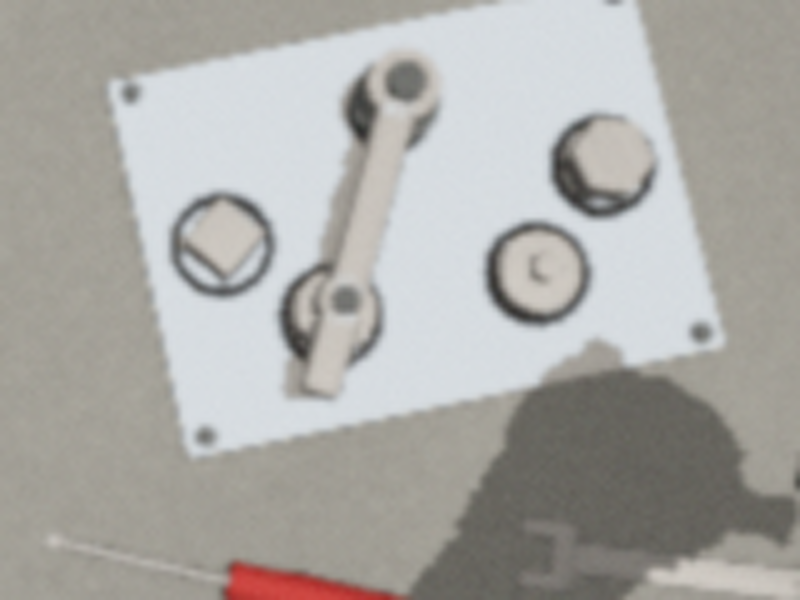

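View pics/e_side.png

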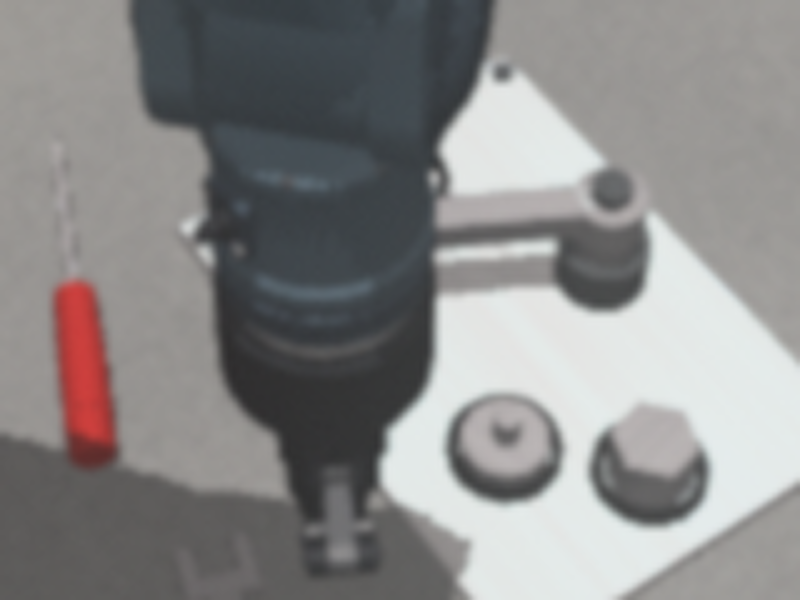

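```bash
python3 - <<'E'
from rig import r
from h import *
c=r.camera("top")
for p,z in (((345,299),.085),((321,391),.08)): print(armq(c,((p[0]+.5)/5-.5+268,(p[1]+.5)/5-.5+162),z))
plan(r,[.43,.43,.21],np.radians(-63))
E
```

```text
(np.float64(0.11948187342346221), np.float64(-0.49685873769031663))
(np.float64(0.16796642135467627), np.float64(-0.4885362209839288))
t 6.28 tcp [ 0.3849 -0.1865  0.2088] F [-0.84  0.53  0.95] gap -0.003 q [-0.61  0.07 -0.37  1.11  0.01 -0.31]
x [0.295 0.956 0.003] y [ 0.955 -0.295  0.019] z [ 0.019 -0.003 -1.   ]
shift cm [ 60.24 -13.85  -0.21]
turn about tool z so x is on push line: -44.1
turn about tool z so y is on push line: 45.9
```

```bash
python3 -m jog '[0,0,0,5.9,-0.8,0,0, 0,0,0,5.9,-0.8,0,0, 0,0,0,5.9,-0.8,0,0, 0,0,0,5.9,-0.8,0,0, 0,0,0,5.9,-0.8,0,0, 0,0,0,5.9,-0.8,0,0, 0,0,0,5.9,-0.8,0,0, 0,0,0,5.9,-0.8,0,0]'; python3 -m jog '[0,0,-9,5.5,-0.8,0,0, 0,0,-9,4,0,0,0, 0,0,-9,0,0,0,0, 0,0,0,0,0,0,0]'; python3 - <<'E'
from rig import r
from h import *
plan(r,[.489,.405,.064],np.radians(100))
E
```

```text
time: 7.28
tcp_pos: [0.4596, 0.2994, 0.2077]
ee_rot: [2.52, 1.859, 0.019]
ft_force: [0.4, -1.3, -0.1]
finger_gap: 0.003
time: 7.78
tcp_pos: [0.4668, 0.4051, 0.2046]
ee_rot: [1.983, 2.425, 0.008]
ft_force: [-0.0, -0.2, 0.5]
finger_gap: -0.003
t 7.78 tcp [0.4668 0.4051 0.2046] F [-0.03 -0.16  0.47] gap -0.003 q [ 0.62  0.47  0.15  1.25 -0.01  0.42]
x [-0.199  0.98  -0.004] y [0.98  0.199 0.009] z [ 0.01  -0.002 -1.   ]
shift cm [-0.39  2.04 14.08]
turn about tool z so x is on push line: 1.5
turn about tool z so y is on push line: -88.5
```

```bash
python3 -m jog '[0,0,0,0,1.2,2,0, 0,0,0,0,1,3,0, 0,0,0,0,0,4,0, 0,0,0,0,0,3.5,0, 0,0,0,0,0,1.6,0, 0,0,0,0,0,0.2,0]'; python3 - <<'E'
from rig import r
from h import *
plan(r,[.473,.375,.063],np.radians(100))
for n in("top","side"):
    c=r.camera(n);u=proj(c,[.5,.33,.05]);crop(c,int(u[0])-80,int(u[1])-60,160,120,5,f"pics/f_{n}.png");print(int(u[0])-80,int(u[1])-60)
E
```

```text
time: 8.52
tcp_pos: [0.4901, 0.4054, 0.0507]
ee_rot: [2.002, 2.412, -0.0]
ft_force: [-0.2, 0.3, -0.1]
finger_gap: 0.001
t 8.53 tcp [0.4901 0.4054 0.0507] F [-0.21  0.32 -0.12] gap 0.001 q [ 0.59  0.6  -0.04  0.93 -0.01  0.41]
x [-0.184  0.983 -0.006] y [0.983 0.184 0.005] z [ 0.006 -0.005 -1.   ]
shift cm [-2.68 -2.23 -1.23]
turn about tool z so x is on push line: 0.6
turn about tool z so y is on push line: -89.4
143 161
179 119
```

View pics/f_top.png

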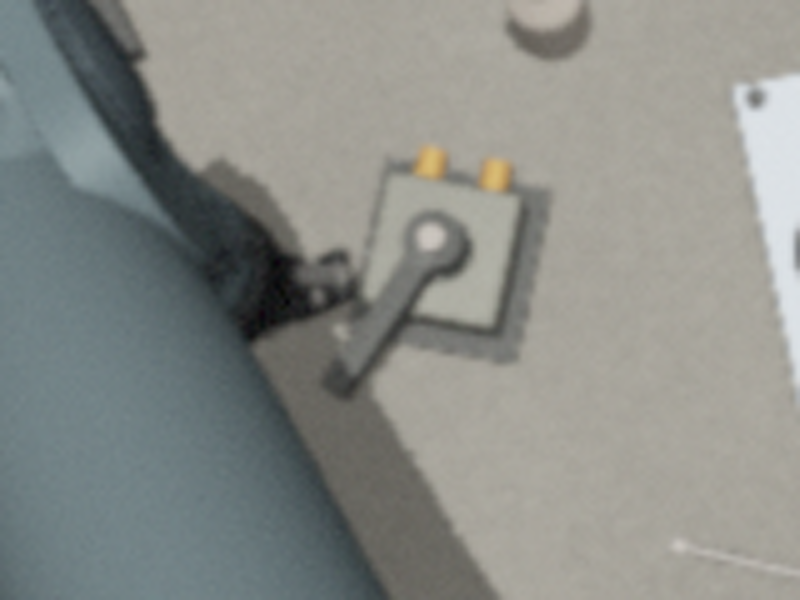

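View pics/f_side.png

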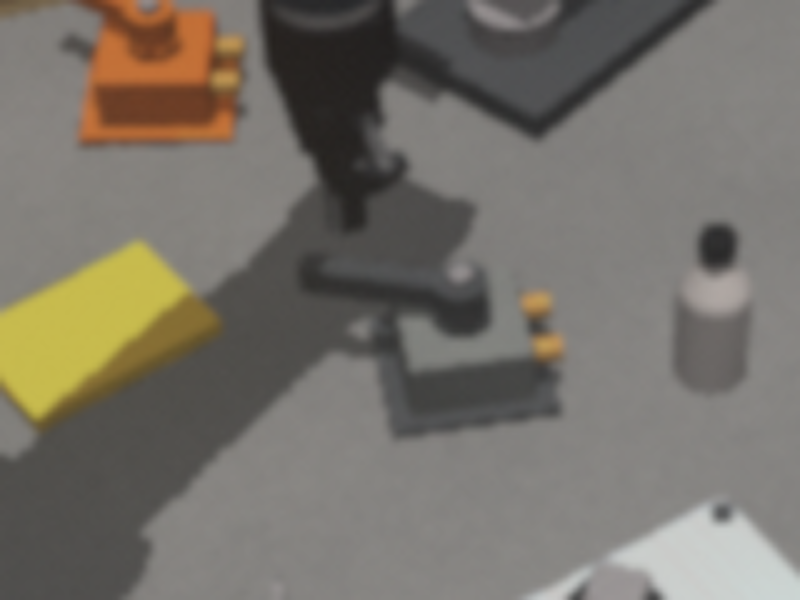

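```bash
python3 -m jog '[0,0,0,0,0,-1.2,0, 0,0,0,0,-2.2,0,0, 0,0,0,-0.8,-0.4,0,0, 0,0,0,-0.8,-0.4,0,0, 0,0,0,-0.8,-0.4,0,0, 0,0,0,-0.8,-0.4,0,0, 0,0,0,0,0,0,0]'; python3 - <<'E'
from rig import r
from h import *
plan(r,[.451,.339,.063],np.radians(100))
for n in("top","side"):
    c=r.camera(n);u=proj(c,[.5,.33,.05]);crop(c,int(u[0])-80,int(u[1])-60,160,120,5,f"pics/g_{n}.png")
E
```

```text
time: 9.5
tcp_pos: [0.4649, 0.3685, 0.0723]
ee_rot: [2.001, 2.406, 0.026]
ft_force: [-0.9, -0.2, 0.2]
finger_gap: 0.002
t 9.5 tcp [0.4649 0.3685 0.0723] F [-0.86 -0.19  0.15] gap 0.002 q [ 0.57  0.49 -0.17  0.89 -0.01  0.38]
x [-0.182  0.983  0.002] y [0.983 0.182 0.02 ] z [ 0.019  0.005 -1.   ]
shift cm [-2.65 -1.92  0.89]
turn about tool z so x is on push line: 0.5
turn about tool z so y is on push line: -89.5
```

View pics/g_top.png

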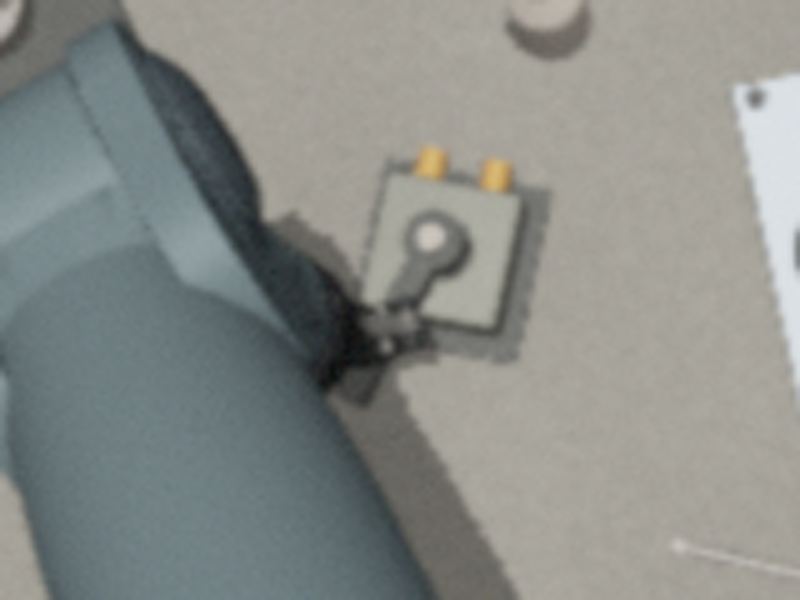

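View pics/g_side.png

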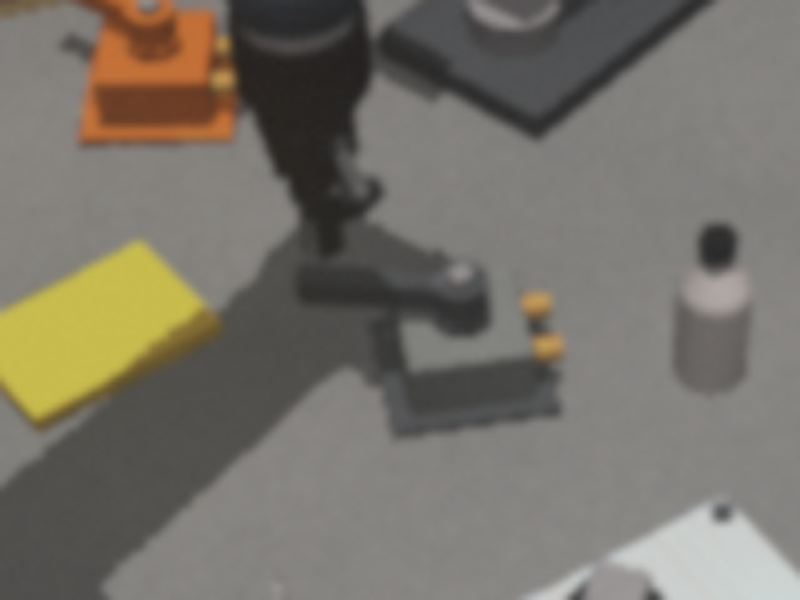

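The tip has drifted up to z = 0.072, so it barely overlaps the lever. I'll back off, lower it and resume.

```bash
python3 -m jog '[0,0,0,1.6,0,0,0, 0,0,0,0,-0.6,0.7,0, 0,0,0,0,0,0.5,0, 0,0,0,0,0,0,0]'; python3 - <<'E'
from rig import r
from h import *
plan(r,[.451,.339,.063],np.radians(100))
E
```

```text
time: 10.1
tcp_pos: [0.455, 0.3846, 0.0579]
ee_rot: [1.999, 2.408, 0.022]
ft_force: [-0.6, -1.2, -0.1]
finger_gap: 0.0
t 10.1 tcp [0.455  0.3846 0.0579] F [-0.65 -1.25 -0.12] gap 0.0 q [ 0.6   0.51 -0.18  0.87 -0.01  0.41]
x [-0.184  0.983 -0.   ] y [0.983 0.184 0.018] z [ 0.018  0.003 -1.   ]
shift cm [-4.41 -1.23 -0.53]
turn about tool z so x is on push line: 0.6
turn about tool z so y is on push line: -89.4
```

```bash
python3 -m jog '[0,0,0,-0.9,-0.2,-0.1,0, 0,0,0,-0.9,-0.2,0,0, 0,0,0,-0.9,-0.25,0,0, 0,0,0,-0.9,-0.25,0,0, 0,0,0,-0.8,-0.2,0,0]'; python3 - <<'E'
from rig import r
from h import *
plan(r,[.4485,.298,.061],np.radians(100))
for n in("top","side"):
    c=r.camera(n);u=proj(c,[.5,.33,.05]);crop(c,int(u[0])-80,int(u[1])-60,160,120,5,f"pics/i_{n}.png")
E
```

```text
time: 10.72
tcp_pos: [0.4514, 0.3375, 0.059]
ee_rot: [2.001, 2.41, 0.024]
ft_force: [-1.6, 2.6, -0.6]
finger_gap: -0.006
t 10.72 tcp [0.4514 0.3375 0.059 ] F [-1.59  2.62 -0.59] gap -0.006 q [ 0.53  0.45 -0.27  0.83 -0.    0.35]
x [-0.184  0.983  0.003] y [0.983 0.184 0.017] z [ 0.016  0.006 -1.   ]
shift cm [-3.83 -1.01 -0.23]
turn about tool z so x is on push line: 0.6
turn about tool z so y is on push line: -89.4
```

View pics/i_side.png

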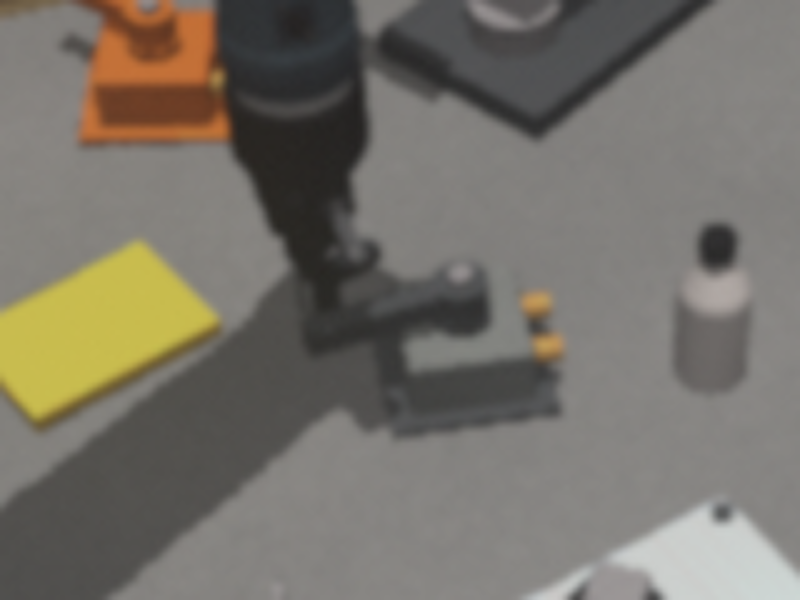

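Lever is following (end now at crop (315,340) in the side view). I'll carry on in small steps and watch the force.

```bash
python3 -m jog '[0,0,0,-0.8,-0.1,0,0, 0,0,0,-0.8,-0.1,0,0, 0,0,0,-0.8,-0.1,0,0, 0,0,0,-0.6,-0.1,0,0]'; python3 -m jog '[0,0,0,-0.4,0,0,0]';python3 -m jog '[0,0,0,-0.4,0,0,0]'; python3 - <<'E'
from rig import r
from h import *
plan(r,[.4485,.298,.061],np.radians(100))
for n in("top","side"):
    c=r.camera(n);u=proj(c,[.5,.33,.05]);crop(c,int(u[0])-80,int(u[1])-60,160,120,5,f"pics/j_{n}.png")
E
```

```text
time: 11.32
tcp_pos: [0.4547, 0.3057, 0.0594]
ee_rot: [2.0, 2.409, 0.027]
ft_force: [1.5, 3.1, -0.4]
finger_gap: -0.001
time: 11.45
tcp_pos: [0.4555, 0.3028, 0.0595]
ee_rot: [2.001, 2.411, 0.031]
ft_force: [-1.4, 11.2, -1.9]
finger_gap: -0.001
time: 11.58
tcp_pos: [0.4556, 0.3025, 0.0597]
ee_rot: [2.004, 2.419, 0.04]
ft_force: [-3.3, 16.9, -3.9]
finger_gap: 0.002
t 11.57 tcp [0.4556 0.3025 0.0597] F [-3.29 16.94 -3.85] gap 0.002 q [ 0.46  0.42 -0.33  0.8   0.01  0.28]
x [-0.186  0.982  0.016] y [0.982 0.186 0.02 ] z [ 0.017  0.02  -1.   ]
shift cm [-0.31 -0.78 -0.15]
turn about tool z so x is on push line: 0.7
turn about tool z so y is on push line: -89.3
```

View pics/j_side.png

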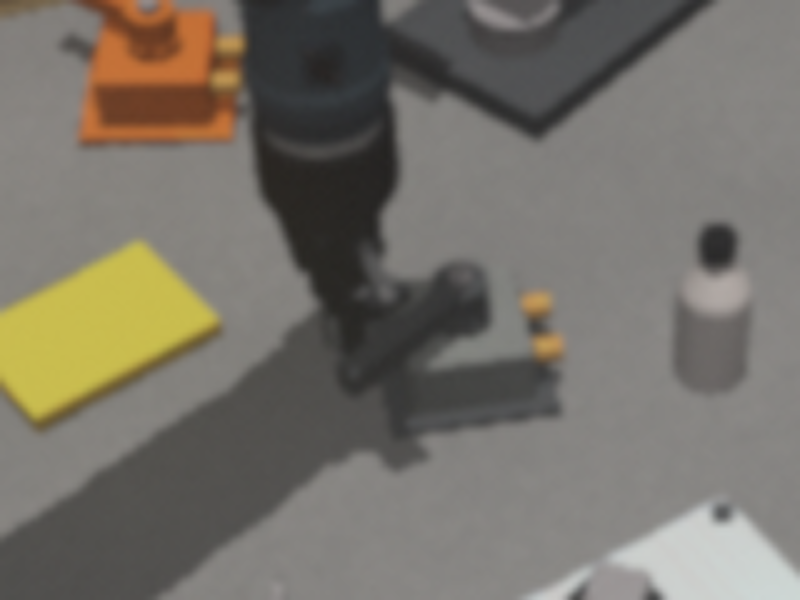

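View pics/j_top.png

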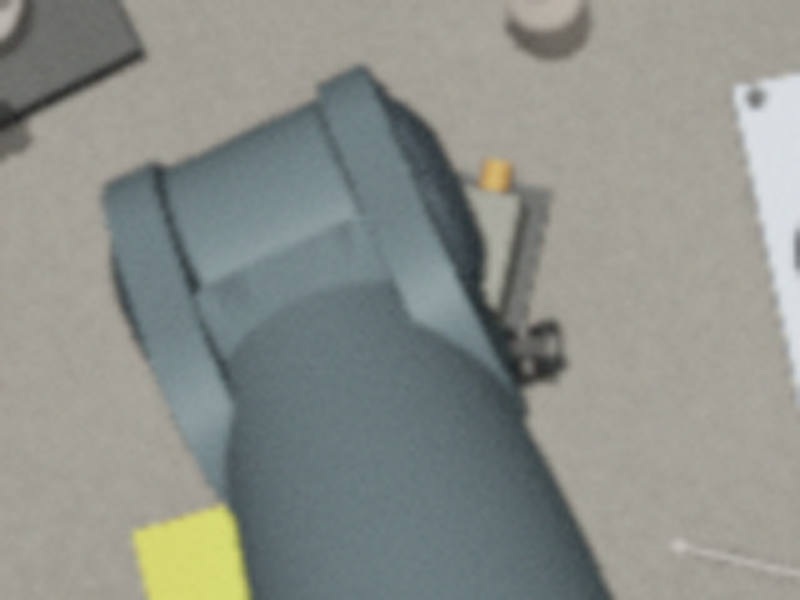

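Force rose sharply to 17 N with no further motion, so the lever is at its stop. I'll back off, lift and verify.

```bash
python3 -m jog '[0,0,0,1,-0.3,0,0, 0,0,0,2,-0.5,0,0, 0,0,0,1,0,-3,0, 0,0,0,0,0,-6,0, 0,0,0,4,-2,-5,0, 0,0,0,5,-2,0,0, 0,0,0,5,-2,0,0,0,0,0,5,-2,0,0]'; python3 - <<'E'
from rig import r
from h import *
import cv2
for n in("top","side"):
    c=r.camera(n);cv2.imwrite(f"pics/k_{n}.png",c["pixels"][:,:,::-1]);u=proj(c,[.5,.33,.05]);crop(c,int(u[0])-80,int(u[1])-60,160,120,5,f"pics/kl_{n}.png")
E
```

```text
time: 12.68
tcp_pos: [0.3246, 0.5068, 0.201]
ee_rot: [2.01, 2.401, 0.027]
ft_force: [1.5, -0.0, -0.5]
finger_gap: 0.0
```

View pics/k_top.png

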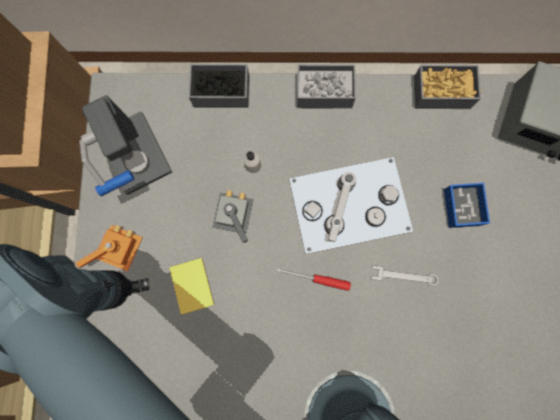

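View pics/kl_top.png

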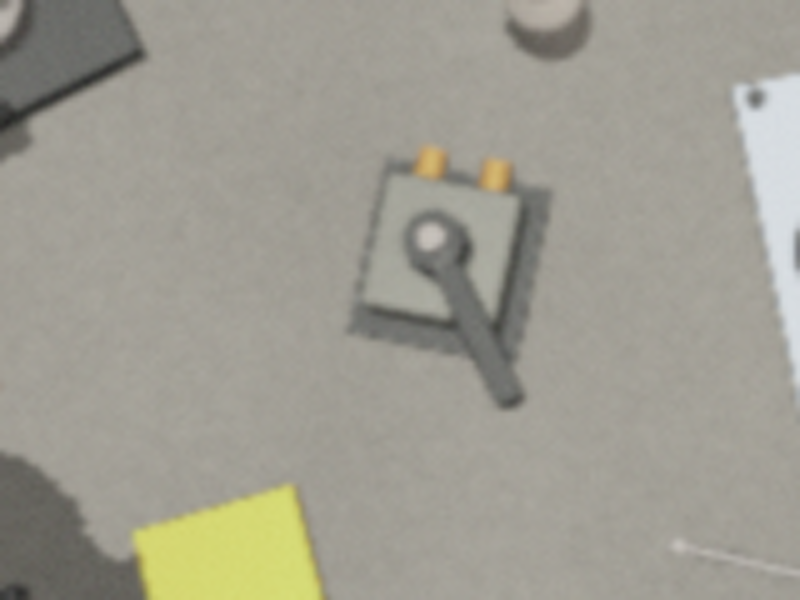

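View pics/k_side.png

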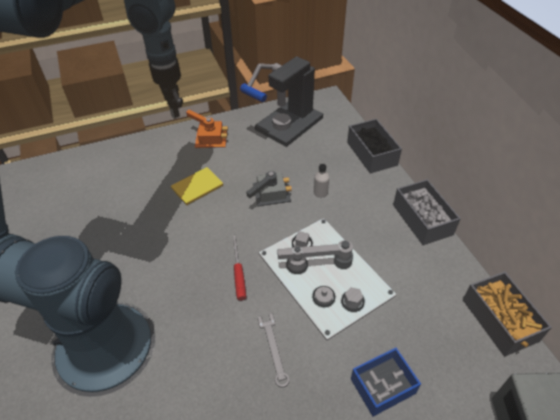

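```bash
python3 - <<'E'
from rig import r
from h import *
c=r.camera("top")
h=np.array([.5299,.3142]);C=lambda p:((p[0]+.5)/5-.5+143,(p[1]+.5)/5-.5+161)
e=cast(c,C((509,400)),.074)[:2];h2=cast(c,C((431,237)),.08)[:2];print(h2,e,np.hypot(*(e-h)))
d=h-e;print("q lever",np.arctan2(d[1],d[0])+.179+.65)
crop(c,285,150,130,105,6,"pics/l.png")
s=r.camera("side");crop(s,255,215,145,125,5,"pics/ls.png")
o=r.get_obs();print(o["tcp_pos"],o["ft_force"],o["qd"].round(3))
E
```

```text
[0.52994406 0.31399344] [0.44600711 0.27178811] 0.09400418165939696
q lever 1.2970762244198437
[0.32448341 0.5059872  0.20002644] [ 0.0659983  -0.64727035 -0.62285033] [-0.04  -0.011 -0.019 -0.002 -0.001 -0.   ]
```

View pics/l.png

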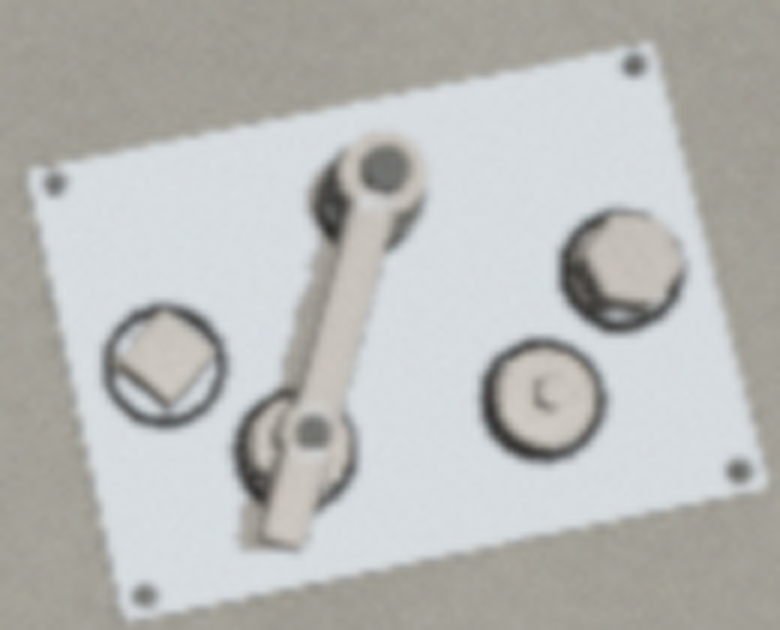

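View pics/ls.png

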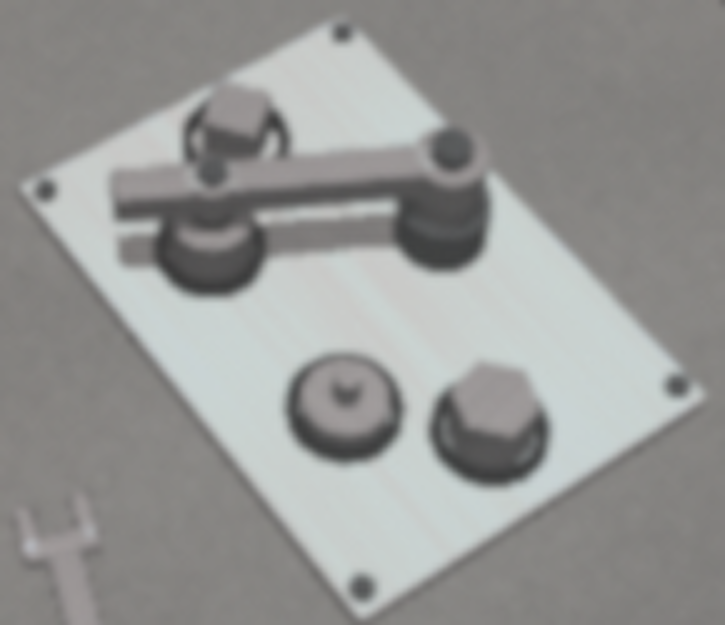

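```bash
python3 -m jog '[0,0,0,0,0,0,0,0,0,0,0,0,0,0]'; python3 -c "
from rig import r
print(r.hand_in())"
```

```text
time: 13.12
tcp_pos: [0.3259, 0.5034, 0.1997]
ee_rot: [2.01, 2.4, 0.022]
ft_force: [0.4, 0.2, -0.7]
finger_gap: 0.001
the job is handed in; nothing more can be done
None
```

With the closed fingertips I pushed the swing arm over the bushing. I then pushed the grey unit's lever counter-clockwise to its stop, and handed the job in at about 13 s with the robot touching nothing.

- **Swing arm:** the last top-view checks put the arm at q = −0.49 to −0.50 and a side-view check at −0.507, against the bushing's −0.508. The pad is about 1–2 mm off centre, within the 11 mm margin.
- **Lever:** it measures q ≈ 1.297 against 1.3 at the stop. The force rose to about 17 N there with no further movement.
- **Everything else:** the workpieces, tools, bottle and the orange look-alike show in their original places in the final pictures.
- **One correction:** the first lever push ran too high (z = 0.072 m), so I backed off, lowered the tip and pushed again. No checks failed in the end.

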